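# Clear the full can from the tilted collecting stand

### The job

The piece lying just in front of the tilted stand, on the robot's side, shows what the can on the stand holds: an orange battery pack means that the can goes to the red mat, a finned heat sink that it goes to the blue mat. Swing the stand's yellow keeper right round to its open stop and leave it there, lift the can off by its handle and lower it upright onto the proper mat, without dropping or toppling it, leaving room beside it. Then pick up the piece from in front of the stand and lay it flat on the same mat beside the can, also without dropping it, and leave the other pieces where they are.

Things in the scene. Friction and masses are not known exactly. Their poses are not given: they have to be found in the camera images.
- stand: Fixed green stand, base 170 x 150 mm, origin under its centre, x to its back (away from the robot). Its plate tilts 30 degrees: the can leans with its top to the stand's -x (axis (-0.5, 0, 0.866) in the stand's frame). A 25 mm lip holds the can's foot on the low side only; 30 mm along the can's axis clears it. A fixed 18 mm post behind the can carries the keeper.
- seat (a point): Centre of the tilted plate's upper face, 60 mm above the table over the stand's origin (axes as the stand's, not tilted). The can's foot rests here.
- keeper (a joint): Angle (rad) of the yellow keeper, a 110 x 16 x 8 mm bar turning on the post just above the can's lid, about a line parallel to the leaning can's axis. 0: its front end bars the lid by 30 mm, knob to the stand's back. It grows (counterclockwise from above) as the knob swings to the stand's +y, to the open stop at 1.6. Starts at 0 to 0.25. Stays where left; 2.5 N at the knob moves it.
- keeper_knob (a point): Grip point on the keeper's knob, a yellow post of 18 mm diameter and 42 mm length, parallel to the can's axis, 50 mm from the hinge axis; 16 mm below the knob's top, 25 mm above the bar. z along the knob (tilted 30 degrees), x along the bar away from the hinge.
- keeper_hinge (a point): Point on the keeper's hinge axis at the height of keeper_knob; z along the hinge axis, tilted as the can's axis; x along the bar from hinge to knob.
- can: Closed aluminium can with grey band, 120 mm in diameter and 120 mm high, about 0.5 kg. Origin: centre of its underside; z along its axis to the lid. Rigid handle over the lid along y: two legs at y = +-53 mm and a black flat grip bar 14 mm thick (x), 110 long (y), 24 high (z), 171 to 195 mm above the underside. Starts on the stand, leaning 30 degrees, its y along the stand's y.
- can_grip (a point): Centre of the can's handle bar, 183 mm above its underside on its axis; axes as the can's.
- mat_red: Fixed red mat, 280 (x) x 200 (y) x 4 mm, to one side of the stand. Origin: centre of its underside, on the table. For cans of battery packs.
- mat_blue: Fixed blue mat, same size and origin, on the other side of the stand. For cans of heat sinks. Which mat is left and which right varies.
- battery: Orange battery pack with two black bands, a block 110 (x) x 46 (y) x 28 (z) mm, 0.2 kg. Origin: centre of its underside. It lies either in front of the stand (about 180 mm from the stand's origin, towards the robot), showing what the can holds, or farther back, to the left of the stand (x about 0.71 m), to be left alone.
- heatsink: Aluminium heat sink with fins along its length, a block 110 (x) x 46 (y) x 28 (z) mm, 0.2 kg. Origin: centre of its underside. It lies in the one of those two places where the battery pack does not.
- driver: Bystander: a screwdriver, 190 mm long, lying behind the stand. Origin: under its middle.
- adapter: Bystander: a black power adapter, 110 x 50 x 32 mm, lying to the right of the stand. Origin: centre of its underside.
There are look-alikes about, which are no part of the job. Several things have the shape of the heatsink; the one meant has the colours described above.

How it is judged:
On the way, in this order (a step that is already met when the one before it is completed fails the run):
1. the keeper is swung open (past 1.3 rad) (value of joint keeper above 1.3 rad), for 0.1 s.
2. the can is held and lifted off the stand (its foot more than 80 mm from the seat) (distance between can and seat above 0.08 m and contact force between the fingers and can above 0.5 N), for 0.1 s.
3. the can, still in the gripper, is upright over the proper mat with its foot within 15 mm of it (contact force between the fingers and can above 0.5 N and ((world x of heatsink above 0.66 m and (x of can in the frame of mat_red between -0.095 and 0.095 m and y of can in the frame of mat_red between -0.055 and 0.055 m and z of can in the frame of mat_red below 0.019 m and angle between can's own z axis and vertical below 0.12 rad)) or (world x of battery above 0.66 m and (x of can in the frame of mat_blue between -0.095 and 0.095 m and y of can in the frame of mat_blue between -0.055 and 0.055 m and z of can in the frame of mat_blue below 0.019 m and angle between can's own z axis and vertical below 0.12 rad)))), for 0.1 s.
4. the can stands on that mat and the piece from in front of the stand is held, more than 30 mm up (((world x of heatsink above 0.66 m and ((x of can in the frame of mat_red between -0.095 and 0.095 m and y of can in the frame of mat_red between -0.055 and 0.055 m and z of can in the frame of mat_red below 0.019 m and angle between can's own z axis and vertical below 0.12 rad) and contact force between the fingers and battery above 0.5 N and height (world z) of battery above 0.03 m)) or (world x of battery above 0.66 m and ((x of can in the frame of mat_blue between -0.095 and 0.095 m and y of can in the frame of mat_blue between -0.055 and 0.055 m and z of can in the frame of mat_blue below 0.019 m and angle between can's own z axis and vertical below 0.12 rad) and contact force between the fingers and heatsink above 0.5 N and height (world z) of heatsink above 0.03 m)))), for 0.1 s.
5. the piece, still in the gripper, is over the same mat, level and within 15 mm of it (((world x of heatsink above 0.66 m and ((x of can in the frame of mat_red between -0.095 and 0.095 m and y of can in the frame of mat_red between -0.055 and 0.055 m and z of can in the frame of mat_red below 0.019 m and angle between can's own z axis and vertical below 0.12 rad) and contact force between the fingers and battery above 0.5 N and (x of battery in the frame of mat_red between -0.13 and 0.13 m and y of battery in the frame of mat_red between -0.09 and 0.09 m and z of battery in the frame of mat_red below 0.019 m and angle between battery's own z axis and vertical below 0.15 rad))) or (world x of battery above 0.66 m and ((x of can in the frame of mat_blue between -0.095 and 0.095 m and y of can in the frame of mat_blue between -0.055 and 0.055 m and z of can in the frame of mat_blue below 0.019 m and angle between can's own z axis and vertical below 0.12 rad) and contact force between the fingers and heatsink above 0.5 N and (x of heatsink in the frame of mat_blue between -0.13 and 0.13 m and y of heatsink in the frame of mat_blue between -0.09 and 0.09 m and z of heatsink in the frame of mat_blue below 0.019 m and angle between heatsink's own z axis and vertical below 0.15 rad))))), for 0.1 s.
At the end, for the whole second after the job is handed in: Can upright (within 7 deg) on the right mat, centre within 95 mm of the mat's centre along it and 55 mm across; the piece from in front of the stand flat on the same mat (within 130 and 90 mm); both at rest; keeper open past 1.3 rad; the other piece still beside the stand (x > 0.66 m) (value of joint keeper above 1.3 rad and ((world x of heatsink above 0.66 m and ((x of can in the frame of mat_red between -0.095 and 0.095 m and y of can in the frame of mat_red between -0.055 and 0.055 m and z of can in the frame of mat_red below 0.019 m and angle between can's own z axis and vertical below 0.12 rad) and (x of battery in the frame of mat_red between -0.13 and 0.13 m and y of battery in the frame of mat_red between -0.09 and 0.09 m and z of battery in the frame of mat_red below 0.019 m and angle between battery's own z axis and vertical below 0.15 rad) and z of each of can, battery in the frame of mat_red below 0.01 m)) or (world x of battery above 0.66 m and ((x of can in the frame of mat_blue between -0.095 and 0.095 m and y of can in the frame of mat_blue between -0.055 and 0.055 m and z of can in the frame of mat_blue below 0.019 m and angle between can's own z axis and vertical below 0.12 rad) and (x of heatsink in the frame of mat_blue between -0.13 and 0.13 m and y of heatsink in the frame of mat_blue between -0.09 and 0.09 m and z of heatsink in the frame of mat_blue below 0.019 m and angle between heatsink's own z axis and vertical below 0.15 rad) and z of each of can, heatsink in the frame of mat_blue below 0.01 m))) and linear speed of each of can, battery, heatsink below 0.02 m/s); the robot touches nothing.
It fails at once if the other piece, the screwdriver or the adapter is moved more than 25 mm (distance of any of driver, adapter from where it was at the start of the episode above 0.025 m or (world x of battery above 0.66 m and distance of battery from where it was at the start of the episode above 0.025 m) or (world x of heatsink above 0.66 m and distance of heatsink from where it was at the start of the episode above 0.025 m)).
It fails at once if the can is toppled (tilted more than 60 degrees) (angle between can's own z axis and vertical above 1.05 rad).
It also fails if it takes over 72 s, if anything falls off the work surface, if the arm or the gripper's body presses on something with over 40 N, if the wrist force passes 120 N, or if a joint passes its speed limit or range.

### The arm

A 6-joint arm with a two-finger parallel gripper is mounted at the origin on the work surface. World frame = base frame: x ahead of the robot, y to its left, z up, the work surface at z = 0. Lengths are in m, angles in rad, forces in N, time in s.
With the tool pointing down it reaches from about 0.35 to 0.975 m from the base axis. Payload 4.9 kg.
Tool frame: the origin (TCP) lies midway between the tips of the shut fingers; the grasp point (between the pads) lies 19 mm behind it; z points along the fingers, y is the line along which they close (so a half turn about z gives the same grasp; the last joint's range is limited). The gripper opens to 85 mm and grips with 20 to 120 N. Pads are 22 mm wide; open, the fingers measure 114 mm over their backs; the gripper's body (76 mm by 85 mm) begins 54 mm behind the grasp point. The pads swing forward as they close: fully open they stand 13 mm farther back than shut.
Start: joints at [1.117, 0.053, 1.613, -0, 1.476, -0.119], TCP at [0.205, 0.59, 0.231] pointing down, gripper open.
Joint ranges: [-3.01, 3.01], [-1.01, 2.22], [0.06, 2.58], [-1.02, 4.17], [0.09, 2.62], [-3.14, 3.14]. Speed limits (rad/s): [2.57, 2.57, 3.14, 3.14, 3.14, 3.14].

### API

Orientations are given as a rotation vector (axis times angle).
In Python, from station import ctrl, optics, job gives the robot as it stands.
- The arm moves only by the shell command python3 -m jog 'ROWS' [OPENING] [FORCE]. ROWS is JSON, a list of rows, each a list of 2 entries, a list of its own where there are three numbers: the shift along the tool's x, y, z in m, then the turn, a rotation vector about the tool's x, y, z in rad. A call has 1 to 5 rows; each row is the pose to reach, as a shift and turn from the pose commanded when the call began, along the tool's axes at that moment; what a row does not reach only later rows make up. A row lasts 1/10 s, in which the tool goes at most 50 mm and 8.59 degrees, less where a joint would pass 70% of its speed; a pose out of reach is approached as far as the arm can. A call with a gripper value outside its range is refused whole. OPENING is the opening, from 0 (shut) to 1 (fully open), set as the call begins (- or left out, the last holds). The fingers move at their own pace and stop on an object; FORCE is the grip in N (left out, the last holds). Time passes only in rows, so rows that repeat a pose let the fingers close. It gives the time, the measured TCP pose, the force, the opening and the grip force at its end, in the units of the state.
- ctrl.get_obs(): the state, without advancing time (a new reading comes with each control period).
- optics.get_image(name): name is "side" or "top"; returns a dict with "image" (384x512x3 uint8, blue, green, red), "fx", "fy", "cx", "cy" (pixels), "rvec" (rotation vector, rad) and "tvec" (3), from world to camera coordinates, as OpenCV has them. Camera axes: x right, y down, z forward; pixel columns grow to the right and rows downward; lengths in m; the calibration is good to about 2 mm. A picture is of the moment at which its call begins. There is no depth.
- job.finish_job(): hands the job in; it is judged then, once.
The state is a dict: "t": time; "q": joint angles; "dq": joint speeds; "effort": joint torques, N m; "tool_pos": TCP position; "tool_rot": TCP orientation; "contact_force": force on the tool from outside, world axes, zero at the start; "wrist_torque": the same for the moment, N m; "opening": finger opening in m; "grip_force": force on a finger pad.
Only numpy, scipy, OpenCV 4.12 (cv2) and the standard library are available. Lean on these libraries where they do the work, as an engineer would, in place of code of your own. Each camera call takes 0.05 s, during which the arm holds its last target. There are 200 camera calls.

## Working session

There is one attempt and no reset: what is moved stays moved. The work goes in short steps, Python scripts to look and compute and a shell command to move; the robot and the scene stay as the last step left them, time stands still between calls to the robot, and variables do not carry over. Pictures are saved under pics/ and viewed, at most 10 in all, crops included, and the job is handed in when it is done.

```bash
ls; mkdir -p pics
python3 - <<'E'
from station import ctrl, optics
import cv2,numpy as np
o=ctrl.get_obs();print(o)
for n in("side","top"):
    d=optics.get_image(n);cv2.imwrite(f"pics/{n}0.png",d["image"]);np.save(f"pics/{n}0.npy",d,allow_pickle=True)
    R=cv2.Rodrigues(d["rvec"])[0];print(n,d["fx"],d["cx"],d["cy"],(-R.T@np.ravel(d["tvec"])).round(3),R.round(2).tolist())
E
```

```text
pics
{'t': 0.0, 'q': array([ 1.11695499e+00,  5.33816622e-02,  1.61428875e+00, -7.69008238e-06,
        1.47602167e+00, -1.19005206e-01]), 'dq': array([-7.91766980e-05,  2.13342259e-04,  9.22462086e-04, -1.35813462e-03,
       -3.05505709e-04, -9.88280633e-05]), 'effort': array([-2.90627404e-04, -3.93690956e+01, -3.70175529e+01, -1.74523120e-04,
        7.05780520e-03, -1.93313508e-05]), 'tool_pos': array([0.20511176, 0.5897207 , 0.23005079]), 'tool_rot': array([-0.52340679, -3.09708886,  0.00316623]), 'contact_force': array([ 0.59000255, -0.1424082 , -0.22191418]), 'wrist_torque': array([0.00604169, 0.00331687, 0.01822766]), 'grip_force': 0.0, 'opening': 0.08535831713059748}
side 353.307097524543 255.41128941425404 188.0453068117939 [0.407 0.723 0.583] [[-0.98, -0.19, -0.01], [-0.09, 0.47, -0.88], [0.17, -0.86, -0.48]]
top 446.2627244255626 254.92673345412902 195.84018001200096 [ 0.502 -0.017  1.383] [[0.03, -1.0, -0.01], [-1.0, -0.02, -0.04], [0.04, 0.01, -1.0]]
```

View pics/top0.png

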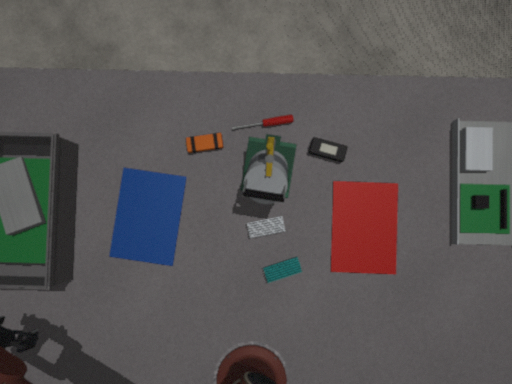

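View pics/side0.png

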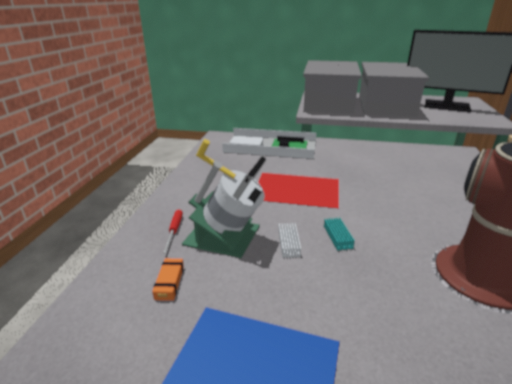

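The silver heat sink (266,227 in the top view) lies in front of the stand and the orange battery is farther back, so the can goes to the blue mat (148,216). The teal piece is a look-alike. Next I'll measure the stand, knob, handle, mat and piece.

```bash
cat > h.py <<'E'
import cv2,numpy as np
from scipy.spatial.transform import Rotation as Ro
def cam(d):
    R=cv2.Rodrigues(d["rvec"])[0];return R,-R.T@np.ravel(d["tvec"])
def ray(d,p):
    R,c=cam(d);v=R.T@np.array([(p[0]-d["cx"])/d["fx"],(p[1]-d["cy"])/d["fy"],1]);return c,v/np.linalg.norm(v)
def plane(d,p,z):
    c,v=ray(d,p);return c+v*(z-c[2])/v[2]
def two(d1,p1,d2,p2):
    a,u=ray(d1,p1);b,v=ray(d2,p2)
    s=np.linalg.lstsq(np.c_[u,-v],b-a,rcond=None)[0];x,y=a+s[0]*u,b+s[1]*v
    return (x+y)/2,np.linalg.norm(x-y)
def proj(d,X):
    R,c=cam(d);q=R@(np.asarray(X)-c);return np.array([q[0]/q[2]*d["fx"]+d["cx"],q[1]/q[2]*d["fy"]+d["cy"]])
def mask(d,lo,hi,box=None):
    m=cv2.inRange(cv2.cvtColor(d["image"],cv2.COLOR_BGR2HSV),np.array(lo),np.array(hi))
    if box:
        k=np.zeros_like(m);x0,y0,x1,y1=box;k[y0:y1,x0:x1]=255;m&=k
    return m
def rect(d,m,z):
    c=max(cv2.findContours(m,0,1)[0],key=cv2.contourArea)[:,0]
    P=np.array([plane(d,p,z)[:2] for p in c.astype(float)])
    (x,y),(w,h),a=cv2.minAreaRect((P*1000).astype(np.float32))
    if w<h:w,h,a=h,w,a+90
    return np.round([x/1000,y/1000,w,h,(a+90)%180-90],3)
E
python3 - <<'E'
from h import *
T=np.load("pics/top0.npy",allow_pickle=True).item();S=np.load("pics/side0.npy",allow_pickle=True).item()
print("blue",rect(T,mask(T,(105,150,60),(125,255,255),(90,150,200,280)),.004))
g=mask(T,(65,60,20),(90,255,120),(225,120,310,230));print("stand",rect(T,g,.005),g.sum()/255)
hs=mask(T,(0,0,125),(180,60,255),(240,212,292,242));hs=cv2.morphologyEx(hs,3,np.ones((5,5)));print("hs",rect(T,hs,.028))
blk=mask(T,(0,0,0),(180,255,32),(235,180,295,207));print("bar",rect(T,blk,.2))
for d,b in((T,(255,125,285,185)),(S,(190,130,250,190))):
    y=mask(d,(18,120,60),(35,255,255),b);c=max(cv2.findContours(y,0,1)[0],key=cv2.contourArea);print("yel",cv2.boundingRect(c),cv2.minAreaRect(c))
a=cv2.resize(T["image"][120:245,225:315],None,fx=4.4,fy=4.4,interpolation=2)
b=cv2.resize(S["image"][130:260,180:310],None,fx=4.2,fy=4.2,interpolation=2)[:550,:400]
cv2.imwrite("pics/c1.png",np.hstack([a[:546,:396],b[:546]]))
E
```

```text
blue [  0.489   0.333 276.165 195.925  -7.015]
stand [ 6.54000e-01 -8.90000e-02  1.89622e+02  6.20130e+01  1.33700e+00] 773.0
hs [ 4.68000e-01 -3.30000e-02  1.09338e+02  4.44620e+01 -7.72500e+01]
bar [ 5.55000e-01 -2.10000e-02  1.05053e+02  1.67520e+01  8.26650e+01]
yel (266, 137, 8, 18) ((269.5, 145.5), (17.0, 7.0), 90.0)
yel (197, 140, 16, 24) ((203.48077392578125, 152.4038543701172), (24.122285842895508, 13.335897445678711), 78.69007110595703)
```

View pics/c1.png

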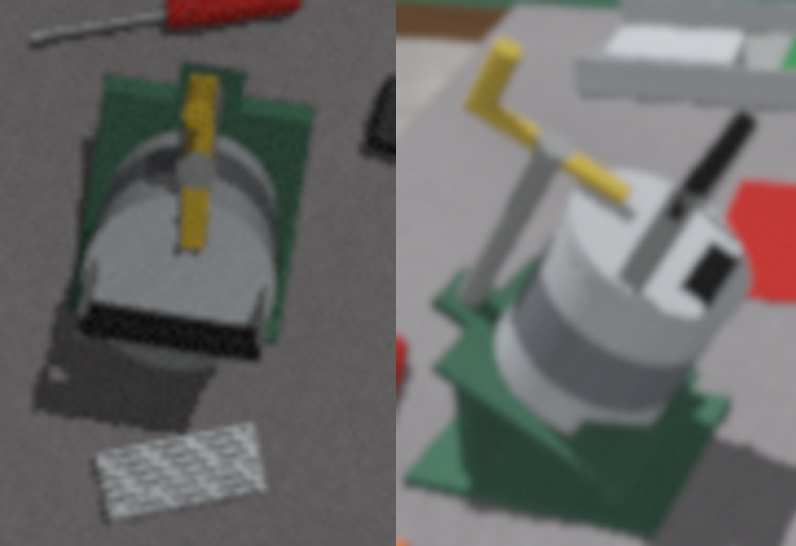

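```bash
cat > st.py <<'E'
from h import *
T=np.load("pics/top0.npy",allow_pickle=True).item();S=np.load("pics/side0.npy",allow_pickle=True).item()
tc=lambda x,y:(225+(x-2)/4.4,120+(y-2)/4.4)
sc=lambda x,y:(180+(x-398)/4.2,130+(y-2)/4.2)
E
python3 - <<'E'
from st import *
l,r=plane(T,tc(80,333),.2254),plane(T,tc(257,360),.2254)
yv=(l-r)[:2];print("bar",l,r,np.linalg.norm(yv));yaw=np.arctan2(-yv[0],yv[1]);print("yaw",np.degrees(yaw))
Rs=Ro.from_euler('z',yaw).as_matrix()
o=(l+r)/2-Rs@[-.1036,0,0];o[2]=0;print("origin",o)
W=lambda p:o+Rs@np.array(p)
a=np.array([-.5,0,.866])
print("knob top",two(T,tc(197,108),S,sc(508,46)))
print("keeper front",two(T,tc(193,247),S,sc(628,196)))
print("hinge-ish", two(T,tc(197,165),S,sc(552,148)))
iT=lambda p:(proj(T,p)-[225,120])*4.4+2
iS=lambda p:(proj(S,p)-[180,130])*4.2+[398,2]
for n,p in dict(baseBL=(.085,.075,0),baseBR=(.085,-.075,0),baseFL=(-.085,.075,0),baseFR=(-.085,-.075,0),lidc=(-.06,0,.06+.1039),barL=(-.0915,.055,.2185),barR=(-.0915,-.055,.2185)).items(): print(n,W(p).round(3),iT(W(p)).round(),iS(W(p)).round())
E
```

```text
bar [0.55188276 0.03086307 0.2254    ] [ 0.53853717 -0.07387251  0.2254    ] 0.10558241045848052
yaw -7.261594871516592
origin [ 0.64797903 -0.03459973  0.        ]
knob top (array([ 0.67708334, -0.03476748,  0.27529872]), np.float64(0.004057371012319119))
keeper front (array([ 0.60790559, -0.0351864 ,  0.18537236]), np.float64(7.907975562683392e-05))
hinge-ish (array([ 0.65402323, -0.03619373,  0.21239541]), np.float64(0.0016343432058369442))
baseBL [0.742 0.029 0.   ] [102.  80.] [407. 487.]
baseBR [ 0.723 -0.12   0.   ] [312. 111.] [509. 362.]
baseFL [0.573 0.051 0.   ] [ 66. 316.] [660. 541.]
baseFR [ 0.554 -0.098  0.   ] [276. 348.] [736. 404.]
lidc [ 0.588 -0.027  0.164] [179. 281.] [658. 237.]
barL [0.564 0.032 0.218] [ 80. 313.] [675. 203.]
barR [ 0.55  -0.078  0.218] [263. 341.] [737. 123.]
```

```bash
cat >> st.py <<'E'
yaw=np.radians(-7.26);Rs=Ro.from_euler('z',yaw).as_matrix();o=np.array([.648,-.0346,0])
Rc=Rs@Ro.from_euler('y',-30,degrees=True).as_matrix()   # can frame
seat=o+[0,0,.06]
C=lambda p:seat+Rc@np.array(p)
L=lambda P:Rc.T@(np.array(P)-seat)
E
python3 - <<'E'
from st import *
for n,P in dict(knobtop=(.67708,-.03477,.2753),front=(.6079,-.0352,.18537),hinge=(.654,-.0362,.2124)).items(): print(n,L(P).round(4))
E
```

```text
knobtop [0.1327 0.0035 0.172 ]
front [ 0.0283 -0.0057  0.1284]
hinge [ 0.0815 -0.0008  0.1289]
```

```bash
cat >> st.py <<'E'
from station import ctrl
A=np.array([[0,1,0],[1,0,0],[0,0,-1.]])
def tool(Robj): return Robj@A         # tool x=obj y, y=obj x, z=-obj z
def pose_for(g,Rt): return np.array(g)+Rt[:,2]*.019,Rt   # grasp point -> TCP
def cur():
    s=ctrl.get_obs();return s["tool_pos"],Ro.from_rotvec(s["tool_rot"]).as_matrix()
def chain(targets,start=None):
    p,R=start or cur()
    for n,(q,Q) in targets:
        print(n,"shift",(R.T@(q-p)).round(3).tolist(),"turn",Ro.from_matrix(R.T@Q).as_rotvec().round(3).tolist(),"| tcp",np.round(q,3));p,R=q,Q
def knob(th,dz=0): return pose_for(C([.0815+.05*np.cos(th),-.001+.05*np.sin(th),.157+dz]),tool(Rc))
def down(g,yawdeg): return pose_for(g,tool(Ro.from_euler('z',yawdeg,degrees=True).as_matrix()))
E
python3 - <<'E'
from st import *
p,R=cur()
up=(p+[0.05,0,.2],R)
chain([("up",up),("abv",knob(.09,.1)),("knob",knob(.09))]+[(f"th{t}",knob(t)) for t in (.5,.9,1.3,1.6)])
E
```

```text
up shift [-0.047, 0.016, -0.2] turn [0.0, 0.0, 0.0] | tcp [0.255 0.59  0.43 ]
abv shift [-0.57, -0.458, 0.099] turn [-0.441, -0.355, 1.33] | tcp [ 0.643 -0.03   0.332]
knob shift [0.0, 0.0, 0.1] turn [0.0, 0.0, 0.0] | tcp [ 0.693 -0.037  0.245]
th0.5 shift [0.019, -0.006, -0.0] turn [0.0, 0.0, 0.0] | tcp [ 0.69  -0.017  0.242]
th0.9 shift [0.015, -0.013, -0.0] turn [0.0, 0.0, 0.0] | tcp [ 0.681 -0.     0.236]
th1.3 shift [0.009, -0.018, 0.0] turn [0.0, 0.0, 0.0] | tcp [0.667 0.011 0.227]
th1.6 shift [0.002, -0.015, 0.0] turn [0.0, 0.0, 0.0] | tcp [0.655 0.014 0.22 ]
```

```bash
cat > n.py <<'E'
import sys
from st import *
chain([(sys.argv[1],eval(sys.argv[1]))])
E
R='x'
python3 -m jog '[[[-0.012,0.004,-0.05],[0,0,0]],[[-0.024,0.008,-0.1],[0,0,0]],[[-0.036,0.012,-0.15],[0,0,0]],[[-0.047,0.016,-0.2],[0,0,0]]]' 0.7 20
python3 -m jog '[[[-0.57,-0.458,0.099],[-0.441,-0.355,1.33]],[[-0.57,-0.458,0.099],[-0.441,-0.355,1.33]],[[-0.57,-0.458,0.099],[-0.441,-0.355,1.33]],[[-0.57,-0.458,0.099],[-0.441,-0.355,1.33]],[[-0.57,-0.458,0.099],[-0.441,-0.355,1.33]]]'
python3 n.py 'knob(.09,.1)'
```

```text
t: 0.5
tool_pos: [0.2539, 0.5895, 0.4266]
tool_rot: [-0.523, -3.097, 0.002]
contact_force: [1.3, 0.7, 1.2]
opening: 0.0596
grip_force: 0.0
t: 1.0
tool_pos: [0.3856, 0.378, 0.3912]
tool_rot: [1.44, 2.53, 0.282]
contact_force: [0.8, 0.2, -0.0]
opening: 0.0596
grip_force: 0.0
knob(.09,.1) shift [-0.475, -0.01, 0.105] turn [-0.209, -0.171, 0.634] | tcp [ 0.643 -0.03   0.332]
```

```bash
python3 -m jog '[[[-0.475,-0.01,0.105],[-0.209,-0.171,0.634]],[[-0.475,-0.01,0.105],[-0.209,-0.171,0.634]],[[-0.475,-0.01,0.105],[-0.209,-0.171,0.634]],[[-0.475,-0.01,0.105],[-0.209,-0.171,0.634]],[[-0.475,-0.01,0.105],[-0.209,-0.171,0.634]]]'
python3 n.py 'knob(.09,.1)'
```

```text
t: 1.5
tool_pos: [0.5184, 0.169, 0.3602]
tool_rot: [2.032, 1.792, 0.479]
contact_force: [0.5, 1.2, 0.2]
opening: 0.0599
grip_force: 0.0
knob(.09,.1) shift [-0.182, 0.115, 0.099] turn [-0.001, -0.0, 0.002] | tcp [ 0.643 -0.03   0.332]
```

```bash
python3 -m jog '[[[-0.04,0.025,0.02],[0,0,0]],[[-0.08,0.05,0.04],[0,0,0]],[[-0.12,0.075,0.06],[0,0,0]],[[-0.16,0.1,0.085],[0,0,0]],[[-0.182,0.115,0.099],[0,0,0]]]'
python3 -m jog '[[[0,0,0.0],[0,0,0]],[[0,0,0.0],[0,0,0]]]'
python3 - <<'E'
from st import *
from station import optics
chain([("k",knob(.09))])
a=[]
for n,(x,y),w in(("top",(225,110),95),("side",(170,90),140)):
    d=optics.get_image(n);a.append(cv2.resize(d["image"][y:y+w,x:x+w],(395,395),interpolation=2))
cv2.imwrite("pics/c2.png",np.hstack(a))
E
```

```text
t: 2.0
tool_pos: [0.6446, -0.0311, 0.3315]
tool_rot: [2.032, 1.795, 0.476]
contact_force: [0.9, 0.9, 0.2]
opening: 0.0595
grip_force: 0.0
t: 2.2
tool_pos: [0.6439, -0.029, 0.3315]
tool_rot: [2.032, 1.796, 0.476]
contact_force: [-0.4, -0.6, 0.6]
opening: 0.0598
grip_force: 0.0
k shift [-0.002, 0.0, 0.1] turn [-0.005, -0.001, 0.003] | tcp [ 0.693 -0.037  0.245]
```

View pics/c2.png

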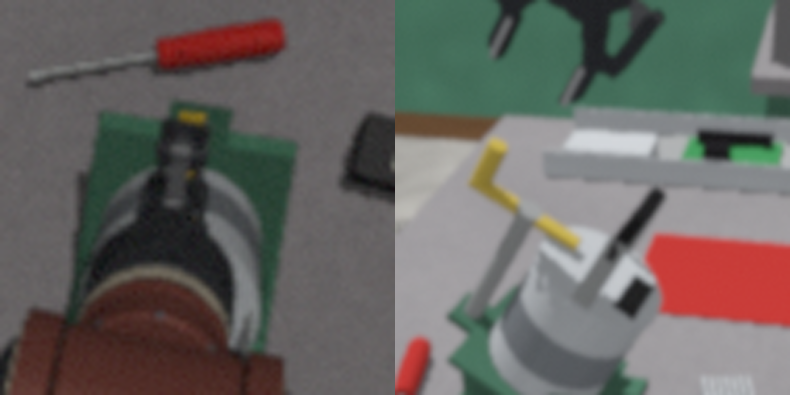

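The side view shows the open fingers (490,50 and 575,90) straddling the line of the knob (498,148), so I'm lowering and gripping.

```bash
python3 -m jog '[[[-0.002,0,0.03],[0,0,0]],[[-0.002,0,0.06],[0,0,0]],[[-0.002,0,0.08],[0,0,0]],[[-0.002,0,0.1],[0,0,0]],[[-0.002,0,0.1],[0,0,0]]]'
python3 -m jog '[[[0,0,0],[0,0,0]],[[0,0,0],[0,0,0]],[[0,0,0],[0,0,0]],[[0,0,0],[0,0,0]],[[0,0,0],[0,0,0]]]' 0 30
python3 n.py 'knob(.09)'
```

```text
t: 2.8
tool_pos: [0.692, -0.0346, 0.2427]
tool_rot: [2.031, 1.802, 0.474]
contact_force: [-0.1, -0.4, -0.0]
opening: 0.0594
grip_force: 0.0
t: 3.3
tool_pos: [0.6915, -0.0356, 0.2469]
tool_rot: [2.031, 1.8, 0.475]
contact_force: [-13.2, 2.5, 4.5]
opening: 0.017
grip_force: 29.1
knob(.09) shift [-0.001, 0.0, 0.002] turn [-0.006, -0.002, 0.005] | tcp [ 0.693 -0.037  0.245]
```

```bash
python3 -m jog '[[[0.005,-0.002,0],[0,0,0]],[[0.01,-0.003,0],[0,0,0]],[[0.015,-0.005,0],[0,0,0]],[[0.0195,-0.007,0],[0,0,0]],[[0.0235,-0.009,0],[0,0,0]]]'
python3 -m jog '[[[0.004,-0.003,0],[0,0,0]],[[0.008,-0.006,0],[0,0,0]],[[0.011,-0.010,0],[0,0,0]],[[0.014,-0.014,0],[0,0,0]],[[0.0165,-0.018,0],[0,0,0]]]'
python3 n.py 'knob(1.6)'
```

```text
t: 3.8
tool_pos: [0.6897, -0.0139, 0.2446]
tool_rot: [2.023, 1.792, 0.479]
contact_force: [6.1, -5.9, -0.5]
opening: 0.0172
grip_force: 29.4
t: 4.3
tool_pos: [0.6804, 0.0079, 0.2382]
tool_rot: [2.018, 1.788, 0.498]
contact_force: [32.4, 9.3, -7.3]
opening: 0.0168
grip_force: 29.7
knob(1.6) shift [0.003, -0.032, 0.002] turn [0.016, -0.006, 0.004] | tcp [0.655 0.014 0.22 ]
```

Run:
```python
from st import *
from station import optics
a=[]
for n,(x,y),w in(("top",(225,110),95),("side",(170,110),100)):
    d=optics.get_image(n);a.append(cv2.resize(d["image"][y:y+w,x:x+w],(395,395),interpolation=2))
cv2.imwrite("pics/c3.png",np.hstack(a));print(ctrl.get_obs()["contact_force"],ctrl.get_obs()["wrist_torque"])
```

```text
[22.62248621 10.33697466 -5.58617309] [ 1.38344411 -2.15460187  1.23555031]
```

View pics/c3.png

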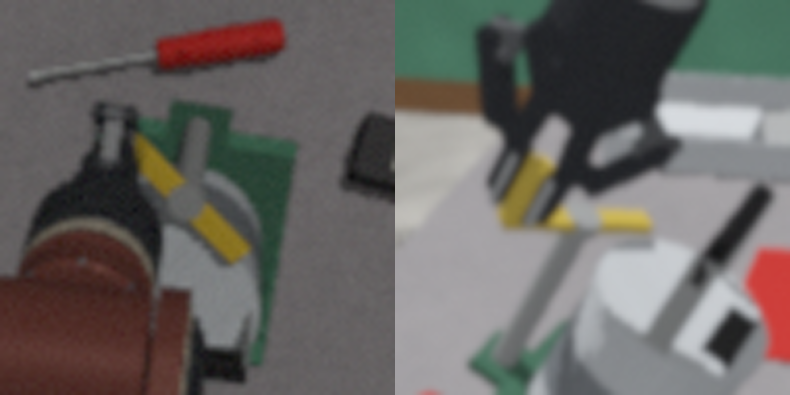

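The keeper is about half open (bar at roughly 45° in the top view), with side load from the firm grip. I'll cage the knob loosely and push on.

```bash
python3 -m jog '[[[-0.002,0,0],[0,0,0]],[[-0.004,0,0],[0,0,0]],[[-0.004,0,0],[0,0,0]],[[-0.004,0,0],[0,0,0]]]' 0.35
python3 -m jog '[[[-0.001,-0.008,0.002],[0,0,0]],[[0.002,-0.016,0.002],[0,0,0]],[[0.004,-0.023,0.002],[0,0,0]],[[0.005,-0.029,0.002],[0,0,0]],[[0.006,-0.034,0.002],[0,0,0]]]'
python3 n.py 'knob(1.6)'
```

```text
t: 4.8
tool_pos: [0.6743, 0.0019, 0.2331]
tool_rot: [2.029, 1.796, 0.478]
contact_force: [0.9, 0.4, 0.6]
opening: 0.03
grip_force: 0.1
t: 5.3
tool_pos: [0.6484, 0.0117, 0.2166]
tool_rot: [2.025, 1.793, 0.484]
contact_force: [16.4, -3.1, 6.6]
opening: 0.0304
grip_force: 9.1
knob(1.6) shift [0.003, 0.006, 0.0] turn [0.005, -0.002, 0.005] | tcp [0.655 0.014 0.22 ]
```

```bash
python3 -m jog '[[[0,-0.002,0],[0,0,0]],[[0,-0.002,0],[0,0,0]],[[0,0.006,0],[0,0,0]],[[0,0.006,0],[0,0,0]]]' 
python3 -m jog '[[[0,0,-0.03],[0,0,0]],[[0,0,-0.06],[0,0,0]],[[0,0,-0.09],[0,0,0]],[[0,0,-0.12],[0,0,0]],[[0,0,-0.12],[0,0,0]]]' 0.6
python3 - <<'E'
from st import *
from station import optics
a=[]
for n,(x,y),w in(("top",(225,110),95),("side",(170,110),100)):
    d=optics.get_image(n);a.append(cv2.resize(d["image"][y:y+w,x:x+w],(395,395),interpolation=2))
cv2.imwrite("pics/c4.png",np.hstack(a))
g=pose_for(C([0,0,.183]),tool(Rc));b=pose_for(C([0,0,.283]),tool(Rc))
chain([("above",b),("grip",g)])
E
```

```text
t: 5.7
tool_pos: [0.6518, 0.0106, 0.2166]
tool_rot: [2.03, 1.797, 0.476]
contact_force: [-0.7, -0.7, 0.6]
opening: 0.0297
grip_force: 0.0
t: 6.2
tool_pos: [0.5928, 0.0184, 0.3258]
tool_rot: [2.025, 1.793, 0.483]
contact_force: [0.2, 0.1, 0.2]
opening: 0.0515
grip_force: 0.0
above shift [-0.045, -0.077, -0.007] turn [-0.003, -0.001, 0.005] | tcp [ 0.517 -0.018  0.289]
grip shift [-0.0, -0.0, 0.1] turn [0.0, 0.0, 0.0] | tcp [ 0.567 -0.024  0.202]
```

View pics/c4.png

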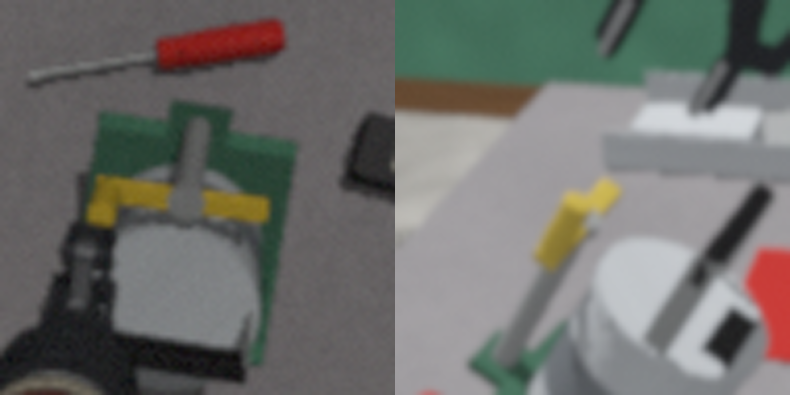

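The keeper now lies parallel to the stand's y (yellow bar from 95,190 to 268,208), at its open stop and clear of the lid. Next is the handle.

```bash
python3 -m jog '[[[-0.02,-0.035,-0.007],[0,0,0]],[[-0.045,-0.077,-0.007],[-0.003,0,0.005]],[[-0.045,-0.077,-0.007],[-0.003,0,0.005]],[[-0.045,-0.077,-0.007],[-0.003,0,0.005]]]' 0.65
python3 -m jog '[[[0,0,0.03],[0,0,0]],[[0,0,0.06],[0,0,0]],[[0,0,0.08],[0,0,0]],[[0,0,0.1],[0,0,0]],[[0,0,0.1],[0,0,0]]]'
python3 n.py 'pose_for(C([0,0,.183]),tool(Rc))'
python3 -m jog '[[[0,0,0],[0,0,0]],[[0,0,0],[0,0,0]],[[0,0,0],[0,0,0]],[[0,0,0],[0,0,0]],[[0,0,0],[0,0,0]]]' 0 40
python3 -m jog '[[[0,0,0],[0,0,0]],[[0,0,0],[0,0,0]]]' 0 100
```

```text
t: 6.7
tool_pos: [0.5161, -0.0181, 0.285]
tool_rot: [2.037, 1.791, 0.478]
contact_force: [1.0, 0.8, 0.9]
opening: 0.0555
grip_force: 0.0
t: 7.2
tool_pos: [0.5674, -0.0235, 0.1989]
tool_rot: [2.036, 1.795, 0.477]
contact_force: [-1.2, -0.1, 0.6]
opening: 0.056
grip_force: 0.0
pose_for(C([0,0,.183]),tool(Rc)) shift [-0.001, 0.001, -0.003] turn [-0.005, -0.002, 0.0] | tcp [ 0.567 -0.024  0.202]
t: 7.7
tool_pos: [0.5663, -0.0238, 0.2026]
tool_rot: [2.033, 1.792, 0.48]
contact_force: [-6.7, 0.9, 2.7]
opening: 0.0131
grip_force: 39.2
t: 7.9
tool_pos: [0.5662, -0.0238, 0.2028]
tool_rot: [2.033, 1.792, 0.48]
contact_force: [-8.4, 1.1, 2.5]
opening: 0.0125
grip_force: 97.6
```

```bash
python3 -m jog '[[[0,0,-0.01],[0,0,0]],[[0,0,-0.025],[0,0,0]],[[0,0,-0.045],[0,0,0]],[[0,0,-0.07],[0,0,0]],[[0,0,-0.09],[0,0,0]]]'
python3 -m jog '[[[0,0,-0.02],[0,0,0]],[[0,0,-0.04],[0,0,0]],[[0,0,-0.05],[0,0,0]],[[0,0,-0.05],[0,0,0]]]'
python3 - <<'E'
from st import *
p,R=cur()
g=p-R[:,2]*.019
m=np.array([.489,.333,0]);Rm=Ro.from_euler('z',-7,degrees=True).as_matrix()
e=m+Rm@[.07,0,0]
chain([("upright",down(g,-7.2)),("over",down(e+[0,0,.33],-7)),("low",down(e+[0,0,.207],-7))])
E
```

```text
t: 8.4
tool_pos: [0.5208, -0.0181, 0.28]
tool_rot: [2.034, 1.792, 0.48]
contact_force: [-0.1, 0.2, -4.4]
opening: 0.0122
grip_force: 98.1
t: 8.8
tool_pos: [0.4974, -0.0153, 0.325]
tool_rot: [2.03, 1.789, 0.483]
contact_force: [0.2, 0.7, -6.2]
opening: 0.0123
grip_force: 98.0
upright shift [-0.0, -0.01, -0.003] turn [0.527, -0.001, -0.001] | tcp [ 0.488 -0.014  0.322]
over shift [0.345, 0.028, 0.011] turn [0.0, 0.0, -0.003] | tcp [0.558 0.324 0.311]
low shift [0.0, 0.0, 0.123] turn [0.0, 0.0, 0.0] | tcp [0.558 0.324 0.188]
```

```bash
python3 -m jog '[[[0,-0.002,0],[0.08,0,0]],[[0,-0.004,-0.001],[0.2,0,0]],[[0,-0.006,-0.002],[0.32,0,0]],[[0,-0.008,-0.003],[0.44,0,0]],[[0,-0.01,-0.003],[0.527,0,0]]]'
python3 -m jog '[[[0.01,0,0],[0,0,0]],[[0.03,0.002,0],[0,0,0]],[[0.06,0.004,0],[0,0,0]],[[0.09,0.006,0],[0,0,0]],[[0.12,0.008,0.0],[0,0,0]]]'
python3 -m jog '[[[0.03,0.002,0],[0,0,0]],[[0.06,0.004,0],[0,0,0]],[[0.09,0.007,0],[0,0,0]],[[0.12,0.010,0],[0,0,0]],[[0.15,0.012,0.0],[0,0,0]]]'
python3 -m jog '[[[0.03,0.004,0.005],[0,0,0]],[[0.055,0.006,0.01],[0,0,0]],[[0.07,0.007,0.01],[0,0,0]],[[0.075,0.008,0.01],[0,0,0]],[[0.075,0.008,0.01],[0,0,0]]]'
python3 - <<'E'
from st import *
from station import optics
m=np.array([.489,.333,0]);Rm=Ro.from_euler('z',-7,degrees=True).as_matrix();e=m+Rm@[.07,0,0]
chain([("low",down(e+[0,0,.207],-7))])
a=[]
for n,(x,y,w,h) in(("top",(90,130,120,150)),("side",(130,150,300,234))):
    d=optics.get_image(n);a.append(cv2.resize(d["image"][y:y+h,x:x+w],(int(w*390/h),390),interpolation=2))
a=np.hstack(a);cv2.imwrite("pics/c5.png",a[:,:800])
E
```

```text
t: 9.3
tool_pos: [0.4885, -0.0142, 0.32]
tool_rot: [-2.353, -2.074, 0.005]
contact_force: [0.3, -0.9, -5.8]
opening: 0.0125
grip_force: 97.8
t: 9.8
tool_pos: [0.5106, 0.1059, 0.3204]
tool_rot: [-2.356, -2.076, -0.003]
contact_force: [-0.1, 0.2, -5.3]
opening: 0.0125
grip_force: 97.9
t: 10.3
tool_pos: [0.5412, 0.2535, 0.3204]
tool_rot: [-2.355, -2.077, -0.002]
contact_force: [0.4, 0.2, -5.8]
opening: 0.0125
grip_force: 97.9
t: 10.8
tool_pos: [0.5586, 0.325, 0.3113]
tool_rot: [-2.355, -2.077, 0.001]
contact_force: [-0.2, -0.2, -6.1]
opening: 0.0127
grip_force: 97.9
low shift [-0.001, 0.0, 0.123] turn [-0.002, -0.001, -0.003] | tcp [0.558 0.324 0.188]
```

View pics/c5.png

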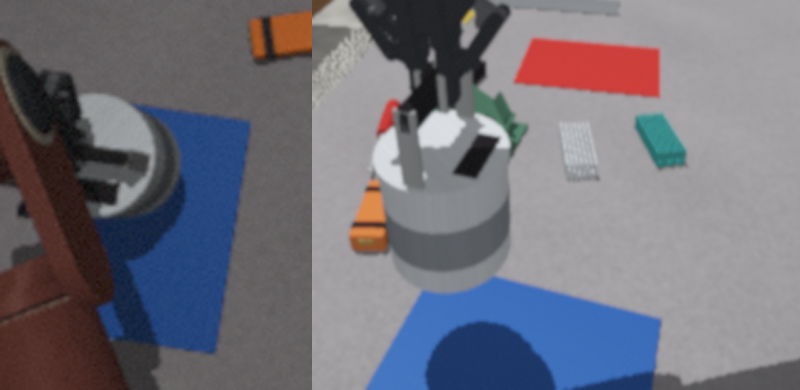

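The can hangs upright over the mat's far half; its shadow at (490,365) is on the mat. Lowering.

```bash
python3 -m jog '[[[0,0,0.02],[0,0,0]],[[0,0,0.05],[0,0,0]],[[0,0,0.08],[0,0,0]],[[0,0,0.11],[0,0,0]],[[0,0,0.123],[0,0,0]]]'
python3 -m jog '[[[0,0,0.005],[0,0,0]],[[0,0,0.009],[0,0,0]],[[0,0,0.012],[0,0,0]],[[0,0,0.015],[0,0,0]],[[0,0,0.015],[0,0,0]]]'
```

```text
t: 11.4
tool_pos: [0.5568, 0.323, 0.1847]
tool_rot: [-2.356, -2.073, 0.01]
contact_force: [-1.0, -1.0, -6.6]
opening: 0.0125
grip_force: 98.0
t: 11.9
tool_pos: [0.5587, 0.3251, 0.174]
tool_rot: [-2.355, -2.076, 0.0]
contact_force: [0.1, 0.2, -5.6]
opening: 0.0121
grip_force: 97.9
```

```bash
python3 -m jog '[[[0,0,0.002],[0,0,0]],[[0,0,0.004],[0,0,0]],[[0,0,0.004],[0,0,0]]]'
```

```text
t: 12.2
tool_pos: [0.5582, 0.3249, 0.169]
tool_rot: [-2.355, -2.075, 0.002]
contact_force: [-0.2, 0.0, -6.1]
opening: 0.0125
grip_force: 98.0
```

```bash
python3 -m jog '[[[0,0,0.001],[0,0,0]],[[0,0,0.002],[0,0,0]],[[0,0,0.002],[0,0,0]]]'
python3 -m jog '[[[0,0,0.001],[0,0,0]],[[0,0,0.002],[0,0,0]],[[0,0,0.002],[0,0,0]]]'
```

```text
t: 12.5
tool_pos: [0.5586, 0.3251, 0.1684]
tool_rot: [-2.355, -2.076, 0.0]
contact_force: [-2.8, -0.1, -0.6]
opening: 0.0127
grip_force: 98.7
t: 12.8
tool_pos: [0.5589, 0.3253, 0.1684]
tool_rot: [-2.355, -2.076, -0.001]
contact_force: [-5.3, -1.0, 7.3]
opening: 0.0127
grip_force: 99.9
```

```bash
python3 -m jog '[[[0,0,-0.0015],[0,0,0]],[[0,0,-0.0015],[0,0,0]],[[0,0,-0.0015],[0,0,0]]]' - 20
python3 -m jog '[[[0,0,0],[0,0,0]],[[0,0,0],[0,0,0]],[[0,0,0],[0,0,0]],[[0,0,0],[0,0,0]]]' 0.6
python3 -m jog '[[[0,0,-0.02],[0,0,0]],[[0,0,-0.06],[0,0,0]],[[0,0,-0.1],[0,0,0]],[[0,0,-0.14],[0,0,0]],[[0,0,-0.15],[0,0,0]]]'
python3 - <<'E'
from st import *
hs=[.468,-.033]
chain([("abv",down([*hs,.25],12.75)),("low",down([*hs,.03],12.75))])
E
```

```text
t: 13.1
tool_pos: [0.5588, 0.3252, 0.1684]
tool_rot: [-2.355, -2.076, -0.001]
contact_force: [-3.4, -1.5, 6.6]
opening: 0.0126
grip_force: 99.9
t: 13.5
tool_pos: [0.5585, 0.3249, 0.1666]
tool_rot: [-2.355, -2.076, 0.001]
contact_force: [0.2, -0.4, 0.7]
opening: 0.051
grip_force: 0.0
t: 14.0
tool_pos: [0.5607, 0.3256, 0.3238]
tool_rot: [2.356, 2.077, 0.014]
contact_force: [0.8, 0.1, 0.2]
opening: 0.051
grip_force: 0.0
abv shift [-0.368, -0.047, 0.09] turn [0.008, -0.005, -0.349] | tcp [ 0.468 -0.033  0.231]
low shift [0.0, 0.0, 0.22] turn [0.0, 0.0, 0.0] | tcp [ 0.468 -0.033  0.011]
```

```bash
python3 -m jog '[[[-0.045,-0.006,0],[0,0,-0.05]],[[-0.09,-0.012,0],[0,0,-0.1]],[[-0.135,-0.018,0],[0,0,-0.15]],[[-0.18,-0.024,0],[0,0,-0.2]],[[-0.225,-0.03,0],[0,0,-0.25]]]' 0.8
python3 n.py 'down([.468,-.033,.15],12.75)'
```

```text
t: 14.5
tool_pos: [0.4998, 0.1038, 0.3156]
tool_rot: [-2.075, -2.355, 0.002]
contact_force: [-0.2, -1.4, 1.3]
opening: 0.0684
grip_force: 0.0
down([.468,-.033,.15],12.75) shift [-0.132, -0.048, 0.185] turn [-0.003, -0.002, -0.096] | tcp [ 0.468 -0.033  0.131]
```

```bash
python3 -m jog '[[[-0.033,-0.012,0.02],[0,0,-0.03]],[[-0.066,-0.024,0.05],[0,0,-0.06]],[[-0.1,-0.036,0.09],[0,0,-0.096]],[[-0.125,-0.045,0.13],[0,0,-0.096]],[[-0.132,-0.048,0.16],[0,0,-0.096]]]'
python3 -m jog '[[[0,0,0.01],[0,0,0]],[[0,0,0.025],[0,0,0]],[[0,0,0.025],[0,0,0]]]'
python3 - <<'E'
from st import *
from station import optics
chain([("low",down([.468,-.033,.028],12.75))])
a=[]
for n,(x,y,w,h) in(("top",(210,180,100,100)),("side",(240,150,130,130))):
    d=optics.get_image(n);a.append(cv2.resize(d["image"][y:y+h,x:x+w],(390,390),interpolation=2))
cv2.imwrite("pics/c6.png",np.hstack(a))
E
```

```text
t: 15.0
tool_pos: [0.4671, -0.0333, 0.1532]
tool_rot: [-1.965, -2.445, 0.003]
contact_force: [0.2, -0.7, -0.8]
opening: 0.0683
grip_force: 0.0
t: 15.3
tool_pos: [0.4685, -0.0306, 0.1304]
tool_rot: [-1.96, -2.449, 0.002]
contact_force: [-0.6, 0.0, 0.6]
opening: 0.0684
grip_force: 0.0
low shift [-0.003, -0.001, 0.121] turn [-0.004, -0.003, -0.002] | tcp [ 0.468 -0.033  0.009]
```

View pics/c6.png

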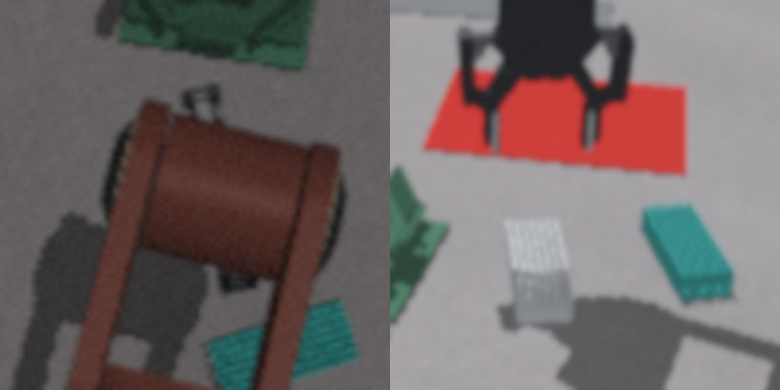

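The fingers (492,145 and 590,145) straddle the heat sink, and the teal look-alike is clear. Descending and gripping.

```bash
python3 -m jog '[[[-0.003,-0.001,0.04],[0,0,0]],[[-0.003,-0.001,0.08],[0,0,0]],[[-0.003,-0.001,0.1],[0,0,0]],[[-0.003,-0.001,0.114],[0,0,0]],[[-0.003,-0.001,0.114],[0,0,0]]]'
python3 -m jog '[[[0,0,0],[0,0,0]],[[0,0,0],[0,0,0]],[[0,0,0],[0,0,0]],[[0,0,0],[0,0,0]],[[0,0,0],[0,0,0]]]' 0 40
python3 -m jog '[[[0,0,-0.02],[0,0,0]],[[0,0,-0.06],[0,0,0]],[[0,0,-0.1],[0,0,0]],[[0,0,-0.13],[0,0,0]],[[0,0,-0.13],[0,0,0]]]' - 60
python3 - <<'E'
from st import *
from station import optics
m=np.array([.489,.333,0]);Rm=Ro.from_euler('z',-7,degrees=True).as_matrix()
T=optics.get_image("top")
e=m+Rm@[-.085,0,0]
chain([("over",down([*e[:2],.15],-7)),("low",down([*e[:2],.05],-7))])
c=m+Rm@[.07,0,0]; print(proj(T,c+[0,0,.124]))
w=mask(T,(0,0,110),(180,60,255),(90,130,220,290));ct=max(cv2.findContours(w,0,1)[0],key=cv2.contourArea);print(cv2.minEnclosingCircle(ct))
E
```

```text
t: 15.9
tool_pos: [0.4682, -0.0339, 0.017]
tool_rot: [-1.961, -2.45, 0.002]
contact_force: [0.1, 0.9, -0.1]
opening: 0.0686
grip_force: 0.0
t: 16.4
tool_pos: [0.4705, -0.0348, 0.0199]
tool_rot: [1.963, 2.451, 0.003]
contact_force: [0.4, 0.3, 6.1]
opening: 0.0446
grip_force: 41.8
t: 16.9
tool_pos: [0.472, -0.0353, 0.1533]
tool_rot: [1.96, 2.446, 0.007]
contact_force: [0.1, -1.0, -1.5]
opening: 0.0439
grip_force: 62.3
over shift [0.383, 0.018, 0.019] turn [0.003, 0.0, 0.342] | tcp [0.405 0.343 0.131]
low shift [0.0, 0.0, 0.1] turn [0.0, 0.0, 0.0] | tcp [0.405 0.343 0.031]
[140.73158757 191.9400406 ]
((140.9681854248047, 192.88499450683594), 21.44591522216797)
```

```bash
python3 -m jog '[[[0.015,-0.01,0],[0,0,0.05]],[[0.05,-0.015,0],[0,0,0.15]],[[0.09,-0.015,0],[0,0,0.24]],[[0.13,-0.015,0],[0,0,0.342]],[[0.17,-0.015,0],[0,0,0.342]]]'
python3 - <<'E'
from st import *
m=np.array([.489,.333,0]);Rm=Ro.from_euler('z',-7,degrees=True).as_matrix()
e=m+Rm@[-.085,0,0]
chain([("over",down([*e[:2],.15],-7)),("low",down([*e[:2],.05],-7))])
E
```

```text
t: 17.45
tool_pos: [0.4148, 0.1291, 0.1452]
tool_rot: [-2.352, -2.076, 0.006]
contact_force: [-0.4, 0.0, -2.2]
opening: 0.044
grip_force: 62.2
over shift [0.211, -0.037, 0.014] turn [-0.006, -0.0, -0.002] | tcp [0.405 0.343 0.131]
low shift [0.0, 0.0, 0.1] turn [0.0, 0.0, 0.0] | tcp [0.405 0.343 0.031]
```

```bash
python3 -m jog '[[[0.04,-0.01,0],[0,0,0]],[[0.09,-0.02,0],[0,0,0]],[[0.14,-0.028,0],[0,0,0]],[[0.18,-0.034,0.01],[0,0,0]],[[0.211,-0.037,0.014],[0,0,0]]]'
python3 -m jog '[[[0,0,0.01],[0,0,0]],[[0,0,0.04],[0,0,0]],[[0,0,0.07],[0,0,0]],[[0,0,0.09],[0,0,0]],[[0,0,0.095],[0,0,0]]]'
python3 -m jog '[[[0,0,0.002],[0,0,0]],[[0,0,0.004],[0,0,0]],[[0,0,0.006],[0,0,0]],[[0,0,0.006],[0,0,0]]]'
python3 n.py 'down([.405,.343,.043],-7)'
```

```text
t: 17.95
tool_pos: [0.4033, 0.3435, 0.1305]
tool_rot: [-2.348, -2.082, 0.009]
contact_force: [0.6, 0.1, -1.4]
opening: 0.0438
grip_force: 62.2
t: 18.45
tool_pos: [0.4021, 0.339, 0.0338]
tool_rot: [-2.351, -2.078, 0.017]
contact_force: [-0.4, -0.3, -2.3]
opening: 0.0438
grip_force: 62.2
t: 18.85
tool_pos: [0.4062, 0.3424, 0.034]
tool_rot: [-2.351, -2.08, -0.001]
contact_force: [-0.2, -0.6, -2.9]
opening: 0.0437
grip_force: 62.2
down([.405,.343,.043],-7) shift [0.0, -0.001, 0.01] turn [-0.001, -0.002, 0.0] | tcp [0.405 0.343 0.024]
```

Creeping to contact, expected at TCP z of about 0.022–0.024.

```bash
python3 -m jog '[[[0,0,0.003],[0,0,0]],[[0,0,0.006],[0,0,0]],[[0,0,0.007],[0,0,0]],[[0,0,0.007],[0,0,0]]]'
python3 -m jog '[[[0,0,0.001],[0,0,0]],[[0,0,0.002],[0,0,0]],[[0,0,0.002],[0,0,0]],[[0,0,0.002],[0,0,0]]]'
```

```text
t: 19.25
tool_pos: [0.4054, 0.3421, 0.0259]
tool_rot: [-2.351, -2.08, 0.002]
contact_force: [-0.7, -0.4, -2.0]
opening: 0.0438
grip_force: 62.2
t: 19.65
tool_pos: [0.4056, 0.3422, 0.0242]
tool_rot: [-2.351, -2.08, 0.001]
contact_force: [-0.5, -0.5, -1.5]
opening: 0.0439
grip_force: 62.3
```

```bash
python3 -m jog '[[[0,0,0.001],[0,0,0]],[[0,0,0.001],[0,0,0]],[[0,0,0.001],[0,0,0]]]'
python3 -m jog '[[[0,0,0.001],[0,0,0]],[[0,0,0.001],[0,0,0]],[[0,0,0.001],[0,0,0]]]'
```

```text
t: 19.95
tool_pos: [0.4057, 0.3422, 0.0242]
tool_rot: [-2.351, -2.08, 0.002]
contact_force: [-3.8, -1.6, 5.3]
opening: 0.044
grip_force: 63.0
t: 20.25
tool_pos: [0.4057, 0.3422, 0.0241]
tool_rot: [-2.351, -2.08, 0.003]
contact_force: [-4.9, -4.6, 11.2]
opening: 0.0439
grip_force: 63.7
```

```bash
python3 -m jog '[[[0,0,-0.001],[0,0,0]],[[0,0,-0.001],[0,0,0]],[[0,0,-0.001],[0,0,0]]]' - 20
python3 -m jog '[[[0,0,0],[0,0,0]],[[0,0,0],[0,0,0]],[[0,0,0],[0,0,0]],[[0,0,0],[0,0,0]]]' 0.8
python3 -m jog '[[[0,0,-0.02],[0,0,0]],[[0,0,-0.05],[0,0,0]],[[0,0,-0.09],[0,0,0]],[[0,0,-0.13],[0,0,0]],[[0,0,-0.17],[0,0,0]]]'
python3 -m jog '[[[-0.03,-0.02,-0.03],[0,0,0]],[[-0.07,-0.03,-0.06],[0,0,0]],[[-0.11,-0.04,-0.08],[0,0,0]],[[-0.15,-0.04,-0.08],[0,0,0]],[[-0.19,-0.04,-0.08],[0,0,0]]]'
python3 -m jog '[[[-0.04,0,0],[0,0,0]],[[-0.08,0,0],[0,0,0]],[[-0.1,0,0],[0,0,0]],[[-0.1,0,0],[0,0,0]]]'
python3 - <<'E'
from station import optics
import cv2,numpy as np
a=[]
for n,(x,y,w,h) in(("top",(90,110,220,180)),("side",(130,110,240,270))):
    d=optics.get_image(n);a.append(cv2.resize(d["image"][y:y+h,x:x+w],(int(w*360/h),360),interpolation=2))
cv2.imwrite("pics/c7.png",np.hstack(a)[:,:800])
E
```

```text
t: 20.55
tool_pos: [0.4059, 0.3424, 0.0242]
tool_rot: [-2.351, -2.08, 0.001]
contact_force: [-3.4, -1.4, 6.7]
opening: 0.0437
grip_force: 63.2
t: 20.95
tool_pos: [0.4055, 0.3421, 0.023]
tool_rot: [-2.351, -2.08, 0.002]
contact_force: [0.6, -0.5, -0.7]
opening: 0.068
grip_force: 0.0
t: 21.45
tool_pos: [0.4058, 0.3418, 0.1946]
tool_rot: [-2.351, -2.08, 0.002]
contact_force: [0.3, 0.3, 0.1]
opening: 0.0684
grip_force: 0.0
t: 21.95
tool_pos: [0.3431, 0.1571, 0.2743]
tool_rot: [-2.351, -2.083, -0.003]
contact_force: [0.9, 0.2, -0.2]
opening: 0.0682
grip_force: 0.0
t: 22.35
tool_pos: [0.3311, 0.0571, 0.273]
tool_rot: [-2.357, -2.075, 0.0]
contact_force: [0.2, 0.5, 0.3]
opening: 0.0684
grip_force: 0.0
```

View pics/c7.png

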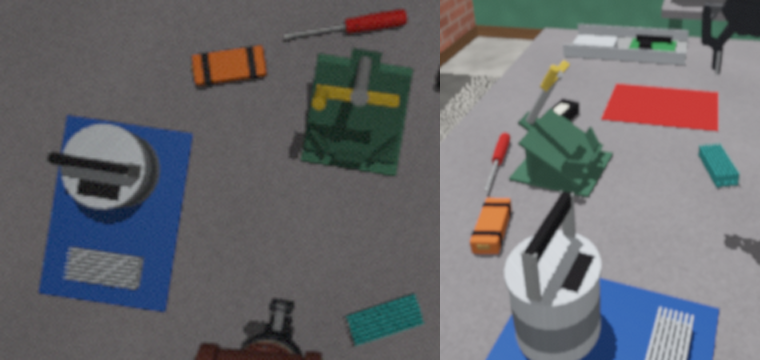

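The can stands upright on the blue mat (110,165), the heat sink lies flat beside it (103,267), the keeper is open, and the other pieces are undisturbed.

```bash
python3 -c "
from station import job
print(job.finish_job())"
```

```text
the job is handed in; nothing more can be done
None
```

I handed the job in at about 22 s: the can is upright on the blue mat with the heat sink flat beside it, the keeper is at its open stop, and the last pictures show the other pieces where they were; no verdict came back.

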